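Lock the column in the hand priming unit and hold the plunger drawn to the mark

ROBOT

A 7-joint arm with a two-finger parallel gripper is mounted at the origin on a cart in front of the work surface, level with it; the furniture and walls round the work are solid. World frame = base frame: x ahead of the robot, y to its left, z up, the work surface at z = 0. Lengths are in m, angles in rad, forces in N, time in s.
With the tool pointing down it reaches from about 0.35 to 0.9 m from the base axis. Payload 8.1 kg.
Tool frame: the origin (TCP) lies between the finger pads; the fingertips stand 17 mm ahead of it and the grasp point (between the pads) lies 2 mm behind it; z points along the fingers, y is the line along which they close (so a half turn about z gives the same grasp; the last joint's range is limited). The gripper opens to 92 mm and grips with 3 to 60 N. Pads are 19 mm wide; open, the fingers measure 130 mm over their backs; the gripper's body (75 mm by 190 mm) begins 47 mm behind the grasp point.
Start: joints at [1.009, 0.434, 0.025, 1.573, -0.012, 1.134, -0.075], TCP at [0.277, -0.56, 0.244] pointing down, gripper open.
Joint ranges: [-2.62, 2.62], [-0.44, 2.09], [-1.27, 1.32], [0.08, 2.57], [-1.32, 4.46], [0.12, 2], [-2.74, 2.74]. Speed limits (rad/s): [2.22, 2.22, 3.01, 3.01, 3.14, 3.14, 3.14].

INTERFACE

Orientations are given as a unit quaternion [w, x, y, z].
In Python, from plant import get_obs, camera, calibration, close_job, search_frame, trace gives the robot as it stands.
- The arm moves only by the tool drive_tool, never from a script. Its argument "rows" is one flat list of numbers, 5 for each row, row after row: the shift along the tool's x, y, z normalised to -1 to 1, where 1 is 0.3 m, then the turn about the tool's z normalised to -1 to 1, where 1 is pi rad, then the opening, from -1 (shut) to 1 (fully open). A call has 1 to 20 rows; each row is the pose to reach, as a shift and turn from the pose commanded when the call began, along the tool's axes at that moment, turning the shorter way round; what a row does not reach only later rows make up. A row lasts 1/8 s, in which the tool goes at most 62.5 mm and 10.7 degrees, less where a joint would pass 70% of its speed; a pose out of reach is approached as far as the arm can. A call with a number of a shift or a turn outside -1 to 1 is refused whole. A call with a gripper value outside its range is refused whole. The fingers move at their own pace and stop on an object; the grip force is fixed at half the most. Time passes only in rows, so rows that repeat a pose let the fingers close. It gives the time, the measured TCP pose, the force, the opening and the grip force at its end, in the units of the state.
- get_obs(): the state, without advancing time (a new reading comes with each control period).
- camera(name): name is "scene" or "top" or "wrist"; returns (picture, depth): 384x512x3 uint8, red, green, blue; 384x512 float32, m along the optical axis (not along the pixel's ray), 0 where there is no reading.
- calibration(name): a dict with "fx", "fy", "cx", "cy" (pixels), "k1" (the pictures are not rectified: a ray, as slopes to the right and down, at radius r is drawn at 1 + k1 r^2 times it, then the intrinsics apply), "R" (3x3) and "t" (3): a world point X has camera coordinates R X + t. Camera axes: x right, y down, z forward; pixel columns grow to the right and rows downward; lengths in m; the calibration is good to about 2 mm. A picture is of the moment at which its call begins: read the wrist's pose just before it. calibration takes no time and is no camera call; for the wrist camera it gives the pose at the moment of the call.
- close_job(): hands the job in; it is judged then, once.
Trained networks look in the newest picture that a camera, given by its name, has taken for a name from the list of things; names that differ only in an ending like _2 or _b are one class to them, and where a whole thing is asked for, a point or a joint stands for the part that bears it (a point fixed in the world has none). Each returns a list of dicts, best first, with "score" (0 to 1); they miss things now and then, are a little off and sometimes report something else, mostly with a low value. They report only what shows in the picture. A call takes as long as a camera call.
- search_frame(camera, query): "xyz" ([x, y, z] in m, in world coordinates, good to about 4 mm: the middle of the surface that is visible of it).
- trace(camera, query): "region" (384x512 bool, what is visible of it).
The state is a dict: "time": time; "joint_positions": joint angles; "dq": joint speeds; "joint_torque": joint torques, N m; "tcp_pos": TCP position; "tool_rot": TCP orientation; "ft_force": force on the tool from outside, world axes, zero at the start; "wrist_torque": the same for the moment, N m; "width": opening from 0.0 (shut) to 1.0 (fully open); "grasp_force": force on a finger pad.
Only numpy, scipy, OpenCV 4.12 (cv2) and the standard library are available. Lean on these libraries where they do the work, as an engineer would, in place of code of your own. Each camera call takes 0.05 s, during which the arm holds its last target. There are 200 camera calls.

TASK

Get the hand priming unit ready to draw: first swing the hinged retaining bar down over the column until it lies fully home in its forked catch. Only then pull the spring-return T-handle straight out until its crossbar is in line with the two upright marker pins, and finish while holding it there, because it springs back if let go. Leave the column in its cradle and do not disturb the other things on the bench.

Things in the scene. Friction and masses are not known exactly. Their poses are not given: they have to be found in the camera images.
- unit: hand priming unit fixed to the worktop: plate 230 x 240 x 12 mm. Origin: centre of the plate's underside; x from handle to pump, y to the pump's side, z up. In its frame, mm: pump housing 80 x 62 x 65 high at (65, 60); column saddles at (-12, -67), (52, -67), 35 high; hinge cheeks at (20, -110), 44 high; forked catch at (20, -12), 48 high, slot 16 wide; outlet block at (98, -67), 44 high
- latch (a joint): angle (rad) of the steel retaining bar: 0 = closed against its stop, lying level along the unit's +y with its narrow tip in the forked catch; 1.57 = upright; opens to 1.9. Friction hinge (0.06 N m): the bar stays where it is left. Bar: 20 mm wide along the unit's x, 8 thick, 115 long from the hinge axis, the last 26 mm only 12 wide
- latch_hinge (a point): point on the hinge axis at mid-width of the bar, at (20, -110, 38) mm in the unit frame; the hinge axis runs along the unit's x
- latch_grip (a point): point in the middle of the 20 mm wide bar, 72 mm from the hinge axis; it moves with the bar. Closed it is at (20, -38, 38) mm in the unit frame. There is free space either side of the bar here for fingers, down to the plate (12 mm).
- pull_handle: black T-handle of the plunger, slides only along the unit's x; origin: centre of its crossbar, 14 mm thick (unit's x), 70 long (unit's y), 20 high, post 18 wide, rod at 26 mm height behind. Pushed home by its spring (3.3 N plus 110 N/m) the origin is at (-40, 60, 56) mm in the unit frame, 65 mm in front of the housing; pulls out 80 mm toward -x. Axes as the unit's
- mark_line (a point): the mark: midpoint of the line joining the two upright steel marker pins (6 mm dia., tips 64 mm over the worktop, 52 mm either side of the rod), at the crossbar's height (56 mm). Their cross strip is set differently each time, 35 to 60 mm from the crossbar's rest place toward the unit's -x. Done when the crossbar's centre has this point's x in the unit frame. Axes as the unit's
- column: thin metal column, 6 mm shaft, 11 over its end fittings, 120 long, lying loose along the unit's x in the cradle's grooves near (20, -67) mm, its top at about 32 mm height; origin: centre of its underside. The closed bar passes about 2 mm above it
- vial: small glass vial 12 dia. x 33 standing on the unit's plate; bystander; origin: centre of its underside
- spanner: small open-ended spanner 98 x 20 x 4 lying on the unit's plate; bystander; origin: centre of its underside
- bottle: clear bottle with blue cap, 47 dia. x 103, standing left of the unit; bystander; origin: centre of its underside
- tape: green roll of tape, 53 dia. x 19, right of the unit; bystander; origin: centre of its underside
- beaker: clear beaker, 52 dia. x 70, right of the unit; bystander; origin: centre of its underside
- pen: marker pen 134 long, 13 thick, on the worktop at the right; bystander; origin: centre of its underside
- timer: white bench timer 52 x 64 x 18, on the worktop at the left; bystander; origin: centre of its underside

How it is judged:
By the outcome, as a careful person would: the job done as asked, in the order asked, and still so for the second after the job is handed in, while the arm keeps its last pose, push and grip.
It also fails if it takes over 58 s, if anything falls off the work surface, if the arm or the gripper's body presses on something with over 40 N, if the wrist force passes 120 N, or if a joint passes its speed limit or range.

## Working session

There is one attempt and no reset: what is moved stays moved. The work goes in short steps, Python scripts to look and compute and a tool call to move; the robot and the scene stay as the last step left them, time stands still between calls to the robot, and variables do not carry over. Pictures are saved under pics/ and viewed, at most 10 in all, crops included, and the job is handed in when it is done.

Besides the shell and the picture viewer there is one more tool, called as name(argument=value, ...) on one line, values as JSON. drive_tool: Moves the arm, as the interface text tells. Its arguments: {"type":"object","properties":{"rows":{"type":"array"}},"required":["rows"]}

```bash
mkdir -p pics; ls
python3 - <<'E'
from plant import *
import cv2,numpy as np
o=get_obs();print({k:np.round(v,3) for k,v in o.items()})
for c in ["scene","top"]:
    im,d=camera(c);cv2.imwrite(f"pics/{c}0.png",im[:,:,::-1])
    k=calibration(c);print(c,k)
    for q in ["unit","latch","latch_hinge","latch_grip","pull_handle","mark_line","column","vial","spanner","bottle","tape","beaker"]:
        r=search_frame(c,q);print(q,[(np.round(x["xyz"],3).tolist(),round(x["score"],2)) for x in r[:2]])
E
```

```text
pics
{'time': np.float64(0.0), 'joint_positions': array([ 1.009,  0.435,  0.025,  1.574, -0.012,  1.134, -0.075]), 'dq': array([ 0.003, -0.   ,  0.001,  0.002,  0.001,  0.   , -0.   ]), 'joint_torque': array([-1.0000e-03, -6.6786e+01,  9.8500e-01, -3.1446e+01, -6.1000e-02,
        4.3000e-02,  0.0000e+00]), 'tcp_pos': array([ 0.277, -0.56 ,  0.243]), 'tool_rot': array([-0.001,  0.974,  0.227, -0.   ]), 'ft_force': array([-0.714, -0.101, -0.753]), 'wrist_torque': array([0.008, 0.055, 0.008]), 'grasp_force': np.float64(0.0), 'width': np.float64(1.003)}
scene {'fx': 479.5309238412838, 'fy': 479.5309238412838, 'cx': 253.76957872135839, 'cy': 186.88352497691113, 'k1': -0.09243684366876766, 'R': array([[-0.45661602, -0.88965208, -0.00458008],
       [-0.647062  ,  0.33563047, -0.68458962],
       [ 0.6105838 , -0.30963099, -0.72891431]]), 't': array([0.30259363, 0.39095844, 1.20996534])}
unit [([0.559, 0.055, 0.012], 0.73), ([0.375, 0.428, 0.013], 0.28)]
latch [([0.561, -0.058, 0.104], 0.58)]
latch_hinge [([0.556, 0.053, 0.014], 0.73)]
latch_grip []
pull_handle [([0.524, 0.111, 0.058], 0.4
[... 522 characters left out ...]
13776179e-03, -9.99997695e-01,  2.01583986e-04],
       [-9.75413930e-01,  2.04078401e-03, -2.20371276e-01],
       [ 2.20370357e-01, -6.67729122e-04, -9.75416045e-01]]), 't': array([0.01284384, 0.55798693, 1.24224081])}
unit [([0.559, 0.051, 0.01], 0.91), ([0.623, 0.218, 0.071], 0.15)]
latch [([0.561, 0.053, 0.012], 0.36)]
latch_hinge []
latch_grip [([0.56, -0.054, 0.12], 0.56)]
pull_handle [([0.523, 0.11, 0.062], 0.64)]
mark_line [([0.476, 0.118, 0.014], 0.56)]
column [([0.57, -0.018, 0.033], 0.48)]
vial []
spanner [([0.46, 0.002, 0.017], 0.46)]
bottle [([0.623, 0.22, 0.069], 0.72)]
tape [([0.47, -0.144, 0.022], 0.68), ([0.561, -0.057, 0.116], 0.56)]
beaker [([0.601, -0.164, 0.023], 0.74)]
```

Run:
```python
import cv2
a=cv2.imread("pics/scene0.png");b=cv2.imread("pics/top0.png")
cv2.imwrite("pics/s1.png",cv2.resize(a[40:370,60:480],None,fx=1.8,fy=1.8,interpolation=2))
cv2.imwrite("pics/t1.png",cv2.resize(b[80:350,80:400],None,fx=2.2,fy=2.2,interpolation=2))
```

```text
(no output)
```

View pics/s1.png

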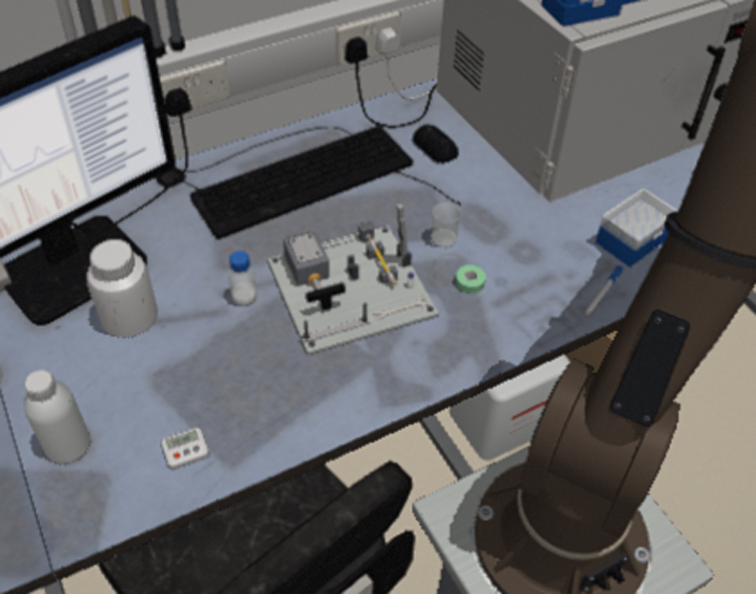

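View pics/t1.png

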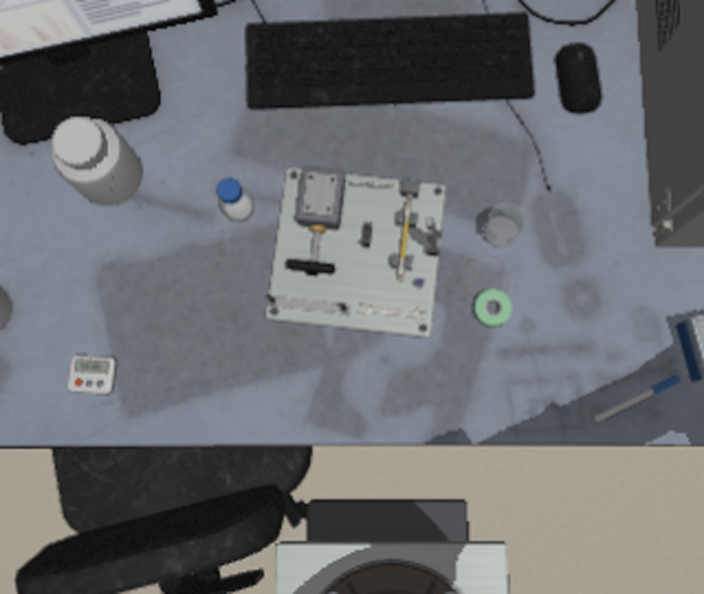

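The top view shows the unit near (0.56, 0.05), yawed slightly negative, with the bar upright at its right edge. The handle is at about (310, 267) and the pins at (272, 298) and (343, 308). I'm moving the wrist camera closer.

drive_tool(rows=[0.78, -0.65, -0.2, -0.32, 1, 0.78, -0.65, -0.2, -0.32, 1, 0.78, -0.65, -0.2, -0.32, 1, 0.78, -0.65, -0.2, -0.32, 1, 0.78, -0.65, -0.2, -0.32, 1, 0.78, -0.65, -0.2, -0.32, 1, 0.78, -0.65, -0.2, -0.32, 1, 0.78, -0.65, -0.2, -0.32, 1])

```text
time: 2.3
tcp_pos: [0.3997, -0.2827, 0.3036]
tool_rot: [-0.0, 0.745, 0.667, -0.0]
ft_force: [-0.6, -0.5, -0.6]
width: 0.997
grasp_force: 0.0
```

drive_tool(rows=[0.97, 0.16, -0.19, 0, 1, 0.97, 0.16, -0.19, 0, 1, 0.97, 0.16, -0.19, 0, 1, 0.97, 0.16, -0.19, 0, 1, 0.97, 0.16, -0.19, 0, 1, 0.97, 0.16, -0.19, 0, 1, 0.97, 0.16, -0.19, 0, 1])

```text
time: 3.18
tcp_pos: [0.4789, 0.0009, 0.3602]
tool_rot: [-0.0, 0.745, 0.668, -0.001]
ft_force: [-0.4, 0.2, 0.5]
width: 0.997
grasp_force: 0.0
```

Run:
```python
from plant import *
import cv2,numpy as np,pickle
k=calibration("wrist");im,d=camera("wrist");pickle.dump((k,im,d),open("w1.pkl","wb"))
print(get_obs()["tcp_pos"],k)
cv2.imwrite("pics/w1.png",cv2.resize(im[:,:,::-1],(800,600)))
for q in ["unit","latch","latch_hinge","latch_grip","pull_handle","mark_line","column","vial","spanner"]:
    r=search_frame("wrist",q);print(q,[(np.round(x["xyz"],3).tolist(),round(x["score"],2)) for x in r[:2]])
```

```text
[4.78792458e-01 4.15607642e-04 3.60176801e-01] {'fx': 284.7007151565842, 'fy': 284.7007151565842, 'cx': 253.5866797344924, 'cy': 188.0656584338704, 'k1': 0.00017929743611421468, 'R': array([[ 0.99415939, -0.10790582, -0.00185679],
       [-0.10375124, -0.96033607,  0.25882489],
       [-0.02971185, -0.25712054, -0.96592248]]), 't': array([-0.47572161, -0.01174904,  0.51545983])}
unit [([0.565, 0.06, 0.011], 0.72), ([0.479, 0.123, 0.019], 0.49)]
latch [([0.565, -0.055, 0.118], 0.54), ([0.581, -0.14, 0.03], 0.26)]
latch_hinge [([0.567, 0.058, 0.016], 0.62)]
latch_grip [([0.565, -0.053, 0.119], 0.6)]
pull_handle [([0.529, 0.107, 0.062], 0.56)]
mark_line [([0.476, 0.123, 0.015], 0.91)]
column [([0.571, -0.022, 0.034], 0.83), ([0.477, -0.144, 0.024], 0.45)]
vial []
spanner [([0.473, 0.002, 0.018], 0.58)]
```

View pics/w1.png

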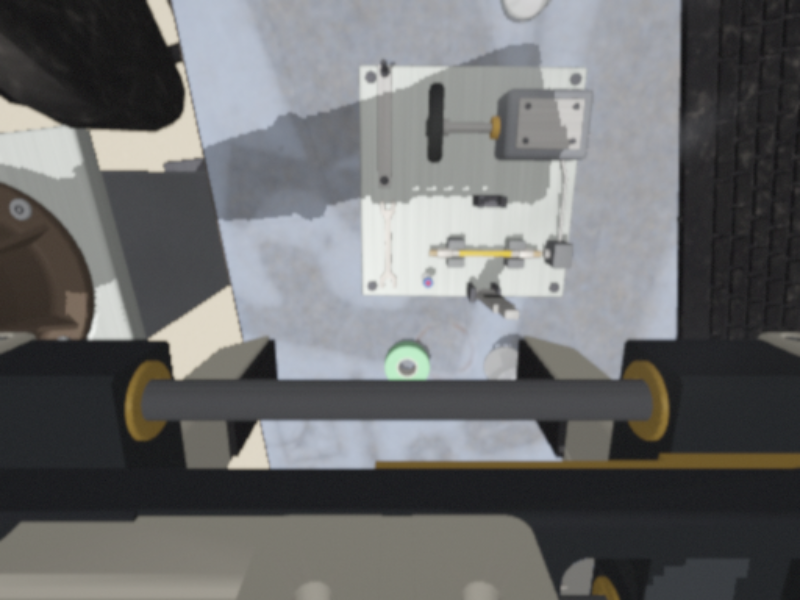

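```bash
cat > h.py <<'E'
import numpy as np,cv2
def ray(k,u,v,z):
    p=np.array([(u-k["cx"])/k["fx"],(v-k["cy"])/k["fy"]]);q=p.copy()
    for _ in range(10): q=p/(1+k["k1"]*(q@q))
    R,t=np.array(k["R"]),np.array(k["t"]);c=-R.T@t;w=R.T@np.r_[q,1]
    return c+w*(z-c[2])/w[2]
def proj(k,X):
    c=np.array(k["R"])@np.array(X)+np.array(k["t"]);q=c[:2]/c[2];q=q*(1+k["k1"]*(q@q))
    return q[0]*k["fx"]+k["cx"],q[1]*k["fy"]+k["cy"]
E
python3 - <<'E'
from h import *;from plant import calibration
import pickle
from scipy.optimize import least_squares
k,im,d=pickle.load(open("w1.pkl","rb"))
for name,kk,px,s,o in [("w",k,[(361,68),(586,68),(562,296),(364,295)],1.5625,(0,0)),("t",calibration("top"),[(267,318),(288,168),(445,185),(430,335)],2.2,(80,80))]:
    P=np.array([ray(kk,u/s+o[0],v/s+o[1],.012)[:2] for u,v in px])
    M=np.array([[-.115,.12],[.115,.12],[.115,-.12],[-.115,-.12]])
    f=lambda p:((M@np.array([[np.cos(p[2]),np.sin(p[2])],[-np.sin(p[2]),np.cos(p[2])]])+p[:2])-P).ravel()
    r=least_squares(f,[.56,.05,-.1]);print(name,r.x,np.degrees(r.x[2]),np.round(r.fun*1000,1))
cv2.imwrite("pics/w2.png",cv2.resize(im[30:220,215:390,::-1],None,fx=3.15,fy=3.15,interpolation=cv2.INTER_CUBIC))
E
```

```text
w [ 0.56061694  0.04698564 -0.11223398] -6.4305335211205685 [-2.5  2.9  2.6  1.5  2.4 -2.4 -2.6 -2. ]
t [ 0.56056006  0.04494546 -0.11189613] -6.411176049399292 [-0.9  1.9  1.7  2.   1.8 -2.1 -2.6 -1.9]
```

View pics/w2.png

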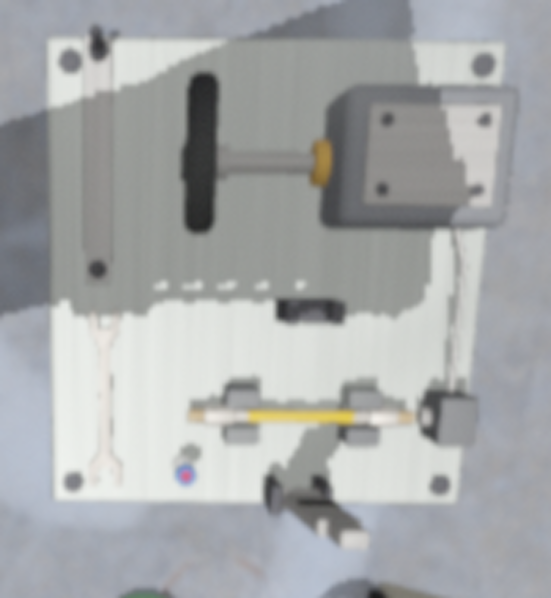

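```bash
cat >> h.py <<'E'
U=np.array([.5606,.0460]);YAW=-.112
Rz=np.array([[np.cos(YAW),-np.sin(YAW),0],[np.sin(YAW),np.cos(YAW),0],[0,0,1]])
toU=lambda X:((np.atleast_2d(X)-np.r_[U,0])@Rz)*1000
toW=lambda m:Rz@(np.array(m)/1000)+np.r_[U,0]
def cloud(k,d,m):
    v,u=np.nonzero(m&(d>0));z=d[v,u];q=np.c_[(u-k["cx"])/k["fx"],(v-k["cy"])/k["fy"]];p=q.copy()
    for _ in range(8): q=p/(1+k["k1"]*(q**2).sum(1,keepdims=True))
    return (np.c_[q*z[:,None],z]-np.array(k["t"]))@np.array(k["R"])
E
python3 - <<'E'
from h import *;from plant import *
for c in ["wrist","top","scene"]:
    k=calibration(c);im,d=camera(c)
    for q in ["latch","pull_handle"]:
        r=trace(c,q)
        if not r: print(c,q,"none");continue
        P=toU(cloud(k,d,r[0]["region"]));P=P[P[:,2]>15]
        print(c,q,round(r[0]["score"],2),len(P))
        if q=="latch":
            for a in range(30,170,15):
                s=P[(P[:,2]>=a)&(P[:,2]<a+15)]
                if len(s)>3: print(a,np.round(np.percentile(s,[10,50,90],axis=0).T,1).tolist())
        else:
            s=P[P[:,2]>50];print(np.round(np.percentile(s,[3,50,97],axis=0).T,1).tolist())
E
```

```text
wrist latch none
wrist pull_handle 0.67 735
[[-47.5, -41.1, -34.5], [29.5, 61.7, 93.1], [57.8, 64.1, 66.2]]
top latch none
top pull_handle 0.69 166
[[-47.9, -42.2, -34.2], [29.5, 60.4, 91.9], [55.2, 64.7, 70.0]]
scene latch 0.52 106
30 [[17.4, 24.6, 31.6], [-106.4, -102.7, -101.2], [38.8, 42.8, 44.1]]
45 [[10.9, 18.5, 28.1], [-104.9, -102.1, -100.3], [48.1, 50.3, 56.7]]
60 [[9.4, 11.9, 22.2], [-104.4, -100.3, -98.6], [62.3, 69.2, 72.8]]
75 [[8.3, 14.0, 26.4], [-104.0, -97.5, -95.7], [79.0, 84.0, 88.8]]
90 [[9.3, 12.0, 27.2], [-103.2, -97.5, -95.4], [93.3, 96.5, 100.2]]
105 [[10.3, 13.8, 25.1], [-98.8, -95.0, -93.6], [106.4, 114.6, 119.5]]
120 [[9.9, 15.6, 22.1], [-99.2, -95.0, -92.0], [124.4, 127.3, 133.0]]
135 [[15.1, 17.3, 21.5], [-96.2, -92.5, -89.9], [136.0, 142.1, 145.0]]
150 [[14.8, 19.8, 22.3], [-95.6, -94.2, -89.5], [150.3, 153.5, 154.9]]
scene pull_handle 0.7 99
[[8.1, 15.2, 28.5], [-104.6, -96.6, -89.9], [56.0, 105.8, 153.9]]
```

drive_tool(rows=[-0.16, 0.32, 0.3, 0, 1, -0.16, 0.32, 0.3, 0, 1, -0.16, 0.32, 0.3, 0, 1, -0.16, 0.32, 0.45, 0, 1, -0.16, 0.32, 0.6, 0, 1, -0.16, 0.32, 0.72, 0, 1, -0.16, 0.32, 0.833, 0, 1, -0.16, 0.32, 0.833, 0, 1, -0.16, 0.32, 0.833, 0, 1])

```text
time: 5.25
tcp_pos: [0.5702, -0.0552, 0.1125]
tool_rot: [0.001, 0.744, 0.668, 0.001]
ft_force: [-0.2, -0.2, 1.1]
width: 1.001
grasp_force: 0.0
```

Run:
```python
from plant import *
from h import *
o=get_obs();print(o["tcp_pos"],toU(o["tcp_pos"]),o["tool_rot"])
k=calibration("wrist");im,d=camera("wrist")
cv2.imwrite("pics/w3.png",im[:,:,::-1])
```

```text
[ 0.5701765  -0.05523312  0.11245619] [[ 20.83091452 -99.52851796 112.45618567]] [5.74500324e-04 7.43725410e-01 6.68484586e-01 7.36889393e-04]
```

View pics/w3.png

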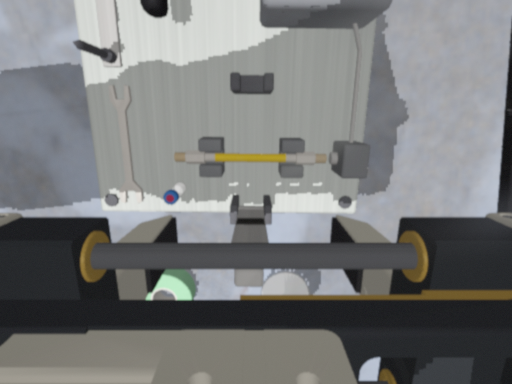

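The bar (column 250, rows 220–285) sits centred between the fingers, so I'm closing.

drive_tool(rows=[0, 0, 0, 0, -1, 0, 0, 0, 0, -1, 0, 0, 0, 0, -1, 0, 0, 0, 0, -1, 0, 0, 0, 0, -1, 0, 0, 0, 0, -1, 0, 0, 0, 0, -1, 0, 0, 0, 0, -1])

```text
time: 6.3
tcp_pos: [0.5682, -0.0555, 0.1107]
tool_rot: [-0.001, 0.744, 0.668, -0.001]
ft_force: [-4.4, 1.1, 0.5]
width: 0.212
grasp_force: 30.0
```

Run:
```python
from plant import *
from h import *
o=get_obs();p=toU(o["tcp_pos"])[0];print(p)
# arc in tool units from commanded; x tool = unit +y, z tool = -z
y0,z0=p[1]+110,p[2]+2-38
r=np.hypot(y0,z0);a0=np.arctan2(z0,y0);print(r,a0)
for a in np.linspace(a0,0,15)[1:]: print(round((r*np.cos(a)-y0)/300,3),round(-(r*np.sin(a)-z0)/300,3),round(a,2))
```

```text
[  18.85837464 -100.00624228  110.73325815]
75.39850839215792 1.4378592952066511
0.025 0.005 1.34
0.05 0.012 1.23
0.074 0.022 1.13
0.097 0.034 1.03
0.118 0.048 0.92
0.138 0.065 0.82
0.156 0.084 0.72
0.172 0.104 0.62
0.186 0.126 0.51
0.197 0.149 0.41
0.206 0.173 0.31
0.213 0.198 0.21
0.217 0.223 0.1
0.218 0.249 0.0
```

drive_tool(rows=[0.025, -0.003, 0.005, 0, -1, 0.05, -0.003, 0.012, 0, -1, 0.074, -0.003, 0.022, 0, -1, 0.097, -0.003, 0.034, 0, -1, 0.118, -0.003, 0.048, 0, -1, 0.138, -0.003, 0.065, 0, -1, 0.156, -0.003, 0.084, 0, -1, 0.172, -0.003, 0.104, 0, -1])

```text
time: 7.3
tcp_pos: [0.5743, -0.0029, 0.0803]
tool_rot: [0.0, 0.744, 0.669, 0.001]
ft_force: [-1.9, 2.2, 6.7]
width: 0.214
grasp_force: 30.0
```

drive_tool(rows=[0.014, 0, 0.022, 0, -1, 0.025, 0, 0.045, 0, -1, 0.034, 0, 0.069, 0, -1, 0.041, 0, 0.094, 0, -1, 0.045, 0, 0.119, 0, -1, 0.046, 0, 0.135, 0, -1, 0.046, 0, 0.145, 0, -1, 0.046, 0, 0.15, 0, -1, 0.046, 0, 0.15, 0, -1])

```text
time: 8.43
tcp_pos: [0.5762, 0.0131, 0.0352]
tool_rot: [-0.001, 0.743, 0.669, 0.002]
ft_force: [-0.1, 9.9, 2.4]
width: 0.214
grasp_force: 30.0
```

Run:
```python
from plant import *
from h import *
o=get_obs();print(toU(o["tcp_pos"])[0],o["ft_force"])
```

```text
[ 19.16922455 -30.9387136   35.16346533] [-0.12674379  9.94233659  2.43928793]
```

drive_tool(rows=[0.01, 0, 0.01, 0, -1, 0.01, 0, 0.02, 0, -1, 0.01, 0, 0.03, 0, -1, 0.01, 0, 0.03, 0, -1])

```text
time: 8.93
tcp_pos: [0.5763, 0.0135, 0.0291]
tool_rot: [0.001, 0.744, 0.669, 0.001]
ft_force: [-13.0, 1.7, 45.7]
width: 0.217
grasp_force: 51.6
```

Run:
```python
from plant import *
from h import *
o=get_obs();print(toU(o["tcp_pos"])[0],o["ft_force"])
for c in ["scene","top"]:
    k=calibration(c);im,d=camera(c)
    if c=="top": cv2.imwrite("pics/t3.png",cv2.resize(im[150:235,190:290,::-1],None,fx=6,fy=6,interpolation=2))
```

```text
[ 19.19137398 -30.56466818  29.0610949 ] [-13.04099723   1.71175103  45.69287467]
```

drive_tool(rows=[0, 0, -0.03, 0, -1, 0, 0, -0.03, 0, -1])

```text
time: 9.28
tcp_pos: [0.5761, 0.013, 0.0349]
tool_rot: [0.0, 0.744, 0.668, 0.001]
ft_force: [2.2, 4.9, -0.2]
width: 0.213
grasp_force: 30.0
```

Run:
```python
from plant import *
from h import *
o=get_obs();print(toU(o["tcp_pos"])[0],o["ft_force"],o["width"])
```

```text
[ 19.09953987 -31.00996782  34.86458066] [ 2.19362036  4.87592398 -0.15310565] 0.2125140394264328
```

drive_tool(rows=[0, 0, 0, 0, 0, 0, 0, 0, 0, 0, 0, 0, 0, 0, 0, 0, 0, -0.1, 0, 0, 0, 0, -0.25, 0, 0, 0, 0, -0.4, 0, 0, 0, 0, -0.5, 0, 0, 0, 0, -0.5, 0, 0])

```text
time: 10.28
tcp_pos: [0.5771, 0.0124, 0.187]
tool_rot: [0.002, 0.744, 0.668, 0.002]
ft_force: [0.2, 0.5, -0.7]
width: 0.501
grasp_force: 0.0
```

Run:
```python
from plant import *
from h import *
o=get_obs();print(toU(o["tcp_pos"])[0],o["ft_force"],o["width"])
k=calibration("wrist");im,d=camera("wrist")
cv2.imwrite("pics/w4.png",im[:,:,::-1])
for c in ["scene","top","wrist"]:
    k=calibration(c);im,d=camera(c)
    P=toU(cloud(k,d,np.ones(d.shape,bool)))
    for y in range(-100,-5,10):
        s=P[(abs(P[:,0]-20)<5)&(P[:,1]>=y)&(P[:,1]<y+10)&(P[:,2]<75)]
        if len(s)>1: print(c,y,len(s),np.round(np.percentile(s[:,2],[10,50,90]),1))
```

```text
[ 20.14395599 -31.53845311 186.97002741] [ 0.18106131  0.53769494 -0.6689104 ] 0.5009484993005315
scene -100 11 [13.1 42.5 46. ]
scene -90 8 [15.4 44.6 46.8]
scene -80 12 [14.9 27.1 48. ]
scene -70 11 [30.8 47.  48.3]
scene -60 16 [13.7 30.7 51.4]
scene -50 15 [15.6 46.8 50.8]
scene -40 11 [13.7 19.8 49.3]
scene -30 12 [13.9 15.4 53.1]
scene -20 9 [17.8 51.5 55.3]
scene -10 18 [19.4 45.7 57.3]
wrist -100 65 [41.2 41.8 42.8]
wrist -90 78 [42.2 43.1 43.8]
wrist -80 74 [43.  43.7 44.6]
wrist -70 83 [43.6 44.6 45.5]
wrist -60 87 [44.7 45.5 46.3]
wrist -50 93 [45.3 46.4 47.2]
wrist -40 97 [46.4 47.1 47.8]
wrist -30 95 [47.2 48.1 48.7]
wrist -20 97 [47.7 48.6 49.7]
wrist -10 106 [48.6 49.5 50.3]
```

View pics/w4.png

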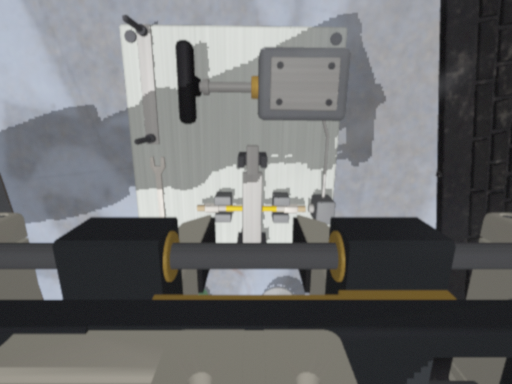

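The bar (column 252, rows 150–240) lies in the catch but is still about 0.085 rad up. I'll press it home with closed fingertips.

drive_tool(rows=[0, 0, 0.1, 0, -1, 0, 0, 0.2, 0, -1, 0, 0, 0.3, 0, -1, 0, 0, 0.36, 0, -1, 0, 0, 0.39, 0, -1, 0, 0, 0.41, 0, -1, 0, 0, 0.42, 0, -1, 0, 0, 0.43, 0, -1, 0, 0, 0.435, 0, -1, 0, 0, 0.435, 0, -1])

```text
time: 11.72
tcp_pos: [0.5764, 0.0126, 0.0582]
tool_rot: [0.001, 0.744, 0.668, 0.001]
ft_force: [-13.3, -1.6, 40.0]
width: 0.004
grasp_force: 19.9
```

drive_tool(rows=[0, 0, -0.1, 0, -1, 0, 0, -0.25, 0, -1, 0, 0, -0.44, 0, 0, 0, 0, -0.44, 0, 0, 0, 0, -0.44, 0, 0])

```text
time: 12.35
tcp_pos: [0.5757, 0.0122, 0.1864]
tool_rot: [0.0, 0.744, 0.668, 0.0]
ft_force: [-0.5, 0.1, -0.3]
width: 0.283
grasp_force: 0.0
```

Run:
```python
from plant import *
from h import *
from scipy.stats import linregress
o=get_obs();print(o["tcp_pos"],toU(o["tcp_pos"])[0],o["tool_rot"])
c="wrist"
k=calibration(c);im,d=camera(c)
cv2.imwrite("pics/w5.png",im[:,:,::-1])
P=toU(cloud(k,d,np.ones(d.shape,bool)))
s=P[(abs(P[:,0]-20)<5)&(P[:,1]>-95)&(P[:,1]<-8)&(abs(P[:,2]-44)<10)]
print(linregress(s[:,1],s[:,2]),np.median(s[:,2]))
r=trace(c,"pull_handle");s=toU(cloud(k,d,r[0]["region"]));s=s[s[:,2]>52]
print(np.round(np.percentile(s,[3,50,97],axis=0).T,1).tolist())
# pins: dark points above 40
s=P[(P[:,0]<-65)&(P[:,0]>-115)&(P[:,1]>-20)&(P[:,1]<130)&(P[:,2]>40)&(P[:,2]<75)]
for m in (s[:,1]<60,s[:,1]>60):
    q=s[m];print(len(q),np.round(np.percentile(q,[5,50,95],axis=0).T,1).tolist() if len(q) else 0)
```

```text
[0.57570501 0.01218182 0.18639349] [ 18.79008827 -31.91806671 186.39348857] [4.77389793e-04 7.43929259e-01 6.68258175e-01 2.04014304e-04]
LinregressResult(slope=np.float64(-0.0014063432948824915), intercept=np.float64(40.948664532130834), rvalue=np.float64(-0.0518853227872669), pvalue=np.float64(0.15246659725794273), stderr=np.float64(0.0009818715137770713), intercept_stderr=np.float64(0.05451891334224624)) 41.04232251305612
[[-46.1, -38.6, -33.3], [30.1, 63.2, 93.0], [54.4, 64.1, 66.0]]
66 [[-89.8, -87.5, -86.3], [7.7, 10.8, 12.8], [40.8, 54.1, 59.8]]
102 [[-90.0, -87.4, -86.2], [111.2, 112.9, 115.5], [41.8, 53.3, 60.3]]
```

View pics/w5.png

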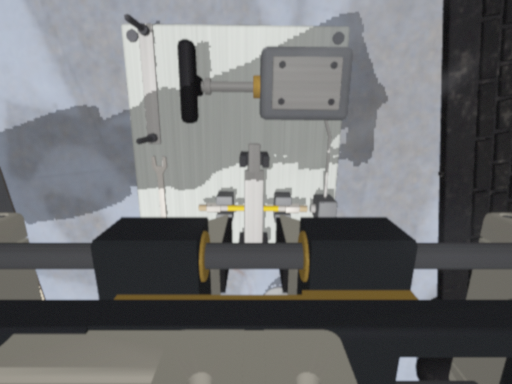

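The bar now reads level (slope about 0, top at 41 mm), so it's home. Pins are at unit x ≈ -88 to -89. Next is the handle, straddling its crossbar.

drive_tool(rows=[0.307, -0.196, 0, 0, 0.2, 0.307, -0.196, 0, 0, 0.2, 0.307, -0.196, 0.05, 0, 0.2, 0.307, -0.196, 0.15, 0, 0.2, 0.307, -0.196, 0.3, 0, 0.2, 0.307, -0.196, 0.38, 0, 0.2, 0.307, -0.196, 0.425, 0, 0.2, 0.307, -0.196, 0.425, 0, 0.2])

```text
time: 13.45
tcp_pos: [0.5265, 0.1097, 0.0575]
tool_rot: [-0.001, 0.744, 0.668, -0.001]
ft_force: [-0.2, 0.4, 0.7]
width: 0.6
grasp_force: 0.0
```

drive_tool(rows=[0, 0, 0, 0, -1, 0, 0, 0, 0, -1, 0, 0, 0, 0, -1, 0, 0, 0, 0, -1, 0, 0, 0, 0, -1, 0, 0, 0, 0, -1])

```text
time: 14.2
tcp_pos: [0.5272, 0.1103, 0.0588]
tool_rot: [0.0, 0.744, 0.668, 0.0]
ft_force: [-0.0, -1.0, 2.3]
width: 0.147
grasp_force: 30.0
```

Run:
```python
from plant import *
from h import *
o=get_obs();print(o["tcp_pos"],toU(o["tcp_pos"])[0],o["tool_rot"],o["ft_force"],o["width"]*92,o["grasp_force"])
```

```text
[0.5271552  0.1102808  0.05879841] [-40.41966424  60.14006174  58.79840524] [7.79017317e-05 7.43937618e-01 6.68249063e-01 6.73529296e-05] [-0.02669377 -0.98096456  2.34656701] 13.536588373603271 29.9829138815403
```

drive_tool(rows=[0, -0.03, 0, 0, -1, 0, -0.06, 0, 0, -1, 0, -0.09, 0, 0, -1, 0, -0.12, 0, 0, -1, 0, -0.14, 0, 0, -1, 0, -0.155, 0, 0, -1, 0, -0.16, 0, 0, -1, 0, -0.16, 0, 0, -1, 0, -0.16, 0, 0, -1])

```text
time: 15.32
tcp_pos: [0.4805, 0.1158, 0.0589]
tool_rot: [0.001, 0.744, 0.668, 0.001]
ft_force: [8.4, 0.4, -5.6]
width: 0.153
grasp_force: 30.0
```

```bash
cat > m.py <<'E'
from plant import *
from h import *
o=get_obs();print(toU(o["tcp_pos"])[0],o["ft_force"],o["width"]*92,o["grasp_force"],o["time"])
for c in ["wrist","top","scene"]:
    k=calibration(c);im,d=camera(c);cv2.imwrite(f"pics/m_{c}.png",im[:,:,::-1]);np.savez(f"m_{c}.npz",im=im,d=d)
    for q in ["pull_handle","mark_line"]:
        r=search_frame(c,q);print(c,q,[(np.round(toU(x["xyz"])[0],1).tolist(),round(x["score"],2)) for x in r[:1]])
    P=toU(cloud(k,d,np.ones(d.shape,bool)))
    for n,a,b in [("pinR",0,16),("pinL",104,121),("barR",26,48),("barL",72,94)]:
        s=P[(P[:,0]<-65)&(P[:,0]>-115)&(P[:,1]>a)&(P[:,1]<b)&(P[:,2]>44)&(P[:,2]<70)]
        if len(s)>4: print(c,n,len(s),np.round(np.percentile(s,[3,50,97],axis=0).T,1).tolist())
E
python3 m.py
python3 - <<'E'
import cv2
cv2.imwrite("pics/m1.png",cv2.imread("pics/m_wrist.png"))
E
```

```text
[-87.3857653   60.37413084  58.86684901] [ 8.36147999  0.42488485 -5.59148625] 14.090526082355 29.98877540230751 15.325
wrist pull_handle [([-82.7, 62.8, 60.5], 0.85)]
wrist mark_line [([-90.1, 107.2, 15.2], 0.71)]
wrist pinL 126 [[-91.2, -88.6, -86.1], [112.1, 115.1, 117.3], [47.7, 57.0, 61.5]]
wrist barR 571 [[-93.8, -87.2, -80.7], [34.3, 40.9, 47.7], [60.8, 64.3, 65.7]]
wrist barL 1137 [[-93.5, -87.0, -80.4], [72.7, 83.4, 93.4], [60.7, 64.2, 65.8]]
top pull_handle []
top mark_line []
scene pull_handle [([-90.3, 83.3, 60.8], 0.39)]
scene mark_line [([-87.3, 102.5, 15.5], 0.47)]
scene pinL 9 [[-91.6, -88.2, -84.6], [113.4, 115.9, 118.4], [45.4, 58.0, 64.7]]
scene barL 31 [[-93.0, -89.6, -80.7], [76.7, 86.2, 93.5], [52.5, 63.2, 69.2]]
```

View pics/m_wrist.png

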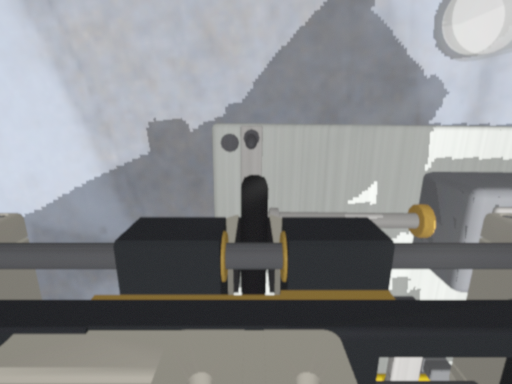

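The bar end is at column 255 and the pin at column 251, so it's about 1.7 mm short. I'm pulling slightly further.

drive_tool(rows=[0, -0.003, 0, 0, -1, 0, -0.006, 0, 0, -1, 0, -0.006, 0, 0, -1, 0, -0.006, 0, 0, -1, 0, -0.006, 0, 0, -1])

```text
time: 16.4
tcp_pos: [0.4788, 0.116, 0.0589]
tool_rot: [0.001, 0.744, 0.668, 0.001]
ft_force: [8.8, 1.3, -6.0]
width: 0.151
grasp_force: 30.0
```

```bash
python3 m.py
python3 - <<'E'
import cv2,numpy as np
cv2.imwrite("pics/m3.png",cv2.resize(cv2.imread("pics/m_wrist.png")[115:225,190:330],None,fx=5,fy=5,interpolation=2))
E
```

```text
[-89.13664945  60.3741808   58.85126856] [ 8.76130416  1.29530352 -6.01729569] 13.89079196737862 29.989041164517403 16.4
wrist pull_handle [([-85.3, 64.6, 59.5], 0.94)]
wrist mark_line [([-92.3, 105.5, 15.6], 0.96)]
wrist pinL 125 [[-91.3, -88.9, -86.4], [111.9, 115.2, 117.3], [45.4, 57.0, 61.7]]
wrist barR 572 [[-95.5, -89.0, -82.4], [34.1, 41.1, 47.6], [60.7, 64.2, 65.8]]
wrist barL 1137 [[-95.3, -88.7, -82.2], [72.6, 83.3, 93.3], [60.4, 64.3, 65.8]]
top pull_handle [([-220.6, 348.6, 9.6], 0.32)]
top mark_line [([15.5, -54.6, 40.8], 0.54)]
scene pull_handle []
scene mark_line []
scene pinL 10 [[-90.0, -88.0, -83.6], [113.1, 116.0, 118.0], [46.1, 54.1, 61.1]]
scene barL 31 [[-96.3, -91.9, -85.0], [77.4, 86.5, 93.5], [50.3, 62.9, 69.0]]
```

View pics/m3.png

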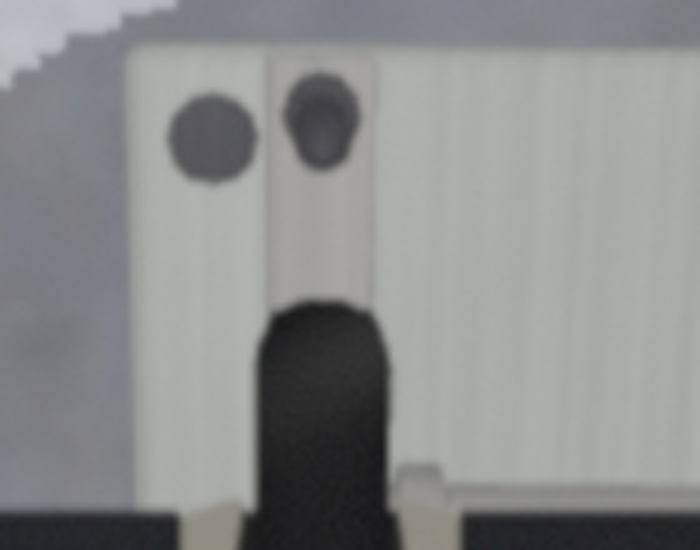

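The crossbar (centre column 323) lines up with the pin (column 322), at x = -88.9 for both. I'm handing in.

```bash
python3 -c "from plant import *; print(close_job())"
```

```text
the job is handed in; nothing more can be done
None
```

I swung the retaining bar down until it lay level in its catch, then pulled the T-handle out to the marker pins (both at x ≈ -89 mm) and handed in while holding it at 16.4 s; pressing the bar home, the fingertips touched the plate or bar at 40–46 N, and I have no verdict on whether that counts against the 40 N limit.

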